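Pack and secure the drill course's transport carrier

ROBOT

A 7-joint arm with a two-finger parallel gripper is mounted at the origin on a cart in front of the work surface, level with it; the furniture and walls round the work are solid. World frame = base frame: x ahead of the robot, y to its left, z up, the work surface at z = 0. Lengths are in m, angles in rad, forces in N, time in s.
With the tool pointing down it reaches from about 0.425 to 0.95 m from the base axis. Payload 4.7 kg.
Tool frame: the origin (TCP) lies on the centre line of the jaws, within the pads' length; the fingertips stand robot.nose_length ahead of it and the grasp point (between the pads) lies 8 mm behind it (robot.nose_length is the distance from the TCP to the fingertips, in m); z points along the fingers, y is the line along which they close (so a half turn about z gives the same grasp; the last joint's range is limited). The gripper opens to 85 mm and grips with 20 to 120 N. Pads are 22 mm wide; open, the fingers measure 114 mm over their backs; the gripper's body (76 mm by 85 mm) begins 54 mm behind the grasp point. The pads swing forward as they close: fully open they stand 13 mm farther back than shut.
Start: joints at [-1.181, 0.469, -0.049, 1.532, 0.024, 1.141, -0.082], TCP at [0.274, 0.617, 0.242] pointing down, gripper open.
Joint ranges: [-2.59, 2.59], [-0.33, 1.99], [-1.39, 1.29], [0.1, 2.45], [-1.04, 4.18], [0.21, 1.99], [-2.66, 2.66]. Speed limits (rad/s): [2.57, 2.57, 3.14, 3.14, 3.14, 3.14, 3.14].

INTERFACE

Orientations are given as [roll, pitch, yaw] about the fixed x, y, z axes, in that order (R = Rz(yaw) Ry(pitch) Rx(roll)).
In Python, from plant import robot gives the robot as it stands. Calls block until the motion is done:
- robot.goto(position, orientation): joint-space move of the TCP to a pose.
- robot.move_straight(position, vel=0.15, attitude=None, contact_N=None): straight line of the TCP; attitude=None keeps the orientation; vel is the mean speed in m/s. With contact_N (N) it stops when the force on the tool has changed by that much, and returns True; else False.
- robot.move_joints(angles): joint-space move.
- robot.grip(opening, strength=None): opening from 0.0 (shut) to 1.0 (fully open); strength is the grip in N (None keeps the last); returns when the fingers have stopped.
- robot.sleep(seconds).
- robot.inverse_kinematics(position, orientation): joint angles nearest the present ones, or None.
- robot.sense(): the state.
- robot.grab_frame(name): name is "side" or "top"; returns a dict with "image" (384x512x3 uint8, red, green, blue), "range_z" (384x512 float32, m along the optical axis (not along the pixel's ray), 0 where there is no reading), "fx", "fy", "cx", "cy" (pixels), "dist_coeffs" ([k1, k2, p1, p2, k3] as OpenCV has them; the pictures are not rectified), "R" (3x3) and "t" (3): a world point X has camera coordinates R X + t. Camera axes: x right, y down, z forward; pixel columns grow to the right and rows downward; lengths in m; the calibration is good to about 2 mm. A picture is of the moment at which its call begins.
A pose or a line that the arm cannot do raises robot.IKError and nothing moves.
- robot.close_job(): hands the job in; it is judged then, once.
The state is a dict: "t": time; "joint_pos": joint angles; "joint_velocities": joint speeds; "effort": joint torques, N m; "tcp_pos": TCP position; "tcp_rot": TCP orientation; "wrist_force": force on the tool from outside, world axes, zero at the start; "torque": the same for the moment, N m; "opening": opening from 0.0 (shut) to 1.0 (fully open); "gripper_force": force on a finger pad.
Only numpy, scipy, OpenCV 4.12 (cv2) and the standard library are available. Lean on these libraries where they do the work, as an engineer would, in place of code of your own. Each camera call takes 0.05 s, during which the arm holds its last target. There are 200 camera calls.

TASK

Pack the grey carrier for the trip to the lab with the saline bottles and specimen jars that stand within reach on either side of it (those at the far right end of the table stay): first stand every bottle upright in the bays of the back row, and only then every jar upright in the bays of the front row, so that the hand never reaches across the tall bottles. Then swing the carrier's drop front fully up and turn both turnbuttons down level across it so that it cannot fall open; leave the other things on the table where they are.

Things in the scene. Friction and masses are not known exactly. Their poses are not given: they have to be found in the camera images.
- saline_1: white plastic saline bottle with a blue screw cap, round, 58 mm across up to a height of 120 mm, cap 30 mm across, 138 mm tall in all, about 0.3 kg, standing on the table; origin at the centre of its underside, z up the bottle. Two or three bottles are present.
- saline_2: white plastic saline bottle with a blue screw cap, round, 58 mm across up to a height of 120 mm, cap 30 mm across, 138 mm tall in all, about 0.3 kg, standing on the table; origin at the centre of its underside, z up the bottle. Two or three bottles are present.
- saline_3: white plastic saline bottle with a blue screw cap, round, 58 mm across up to a height of 120 mm, cap 30 mm across, 138 mm tall in all, about 0.3 kg, standing on the table; origin at the centre of its underside, z up the bottle. Two or three bottles are present.
- jar_1: clear screw-top specimen jar with a coloured cap, round, body 36 mm across, cap 40 mm across from height 40 to 52 mm, 52 mm tall, about 0.1 kg with its weight low (bone chips at the bottom), standing on the table; origin at the centre of its underside, z up the jar. Two or three jars are present.
- jar_2: clear screw-top specimen jar with a coloured cap, round, body 36 mm across, cap 40 mm across from height 40 to 52 mm, 52 mm tall, about 0.1 kg with its weight low (bone chips at the bottom), standing on the table; origin at the centre of its underside, z up the jar. Two or three jars are present.
- jar_3: clear screw-top specimen jar with a coloured cap, round, body 36 mm across, cap 40 mm across from height 40 to 52 mm, 52 mm tall, about 0.1 kg with its weight low (bone chips at the bottom), standing on the table; origin at the centre of its underside, z up the jar. Two or three jars are present.
- carrier: grey plastic open-topped carrier, 203 mm deep, 332 mm wide (356 over its front posts); stands firm, cannot be pushed. Origin at the centre of its underside; x runs from its open front to its back (rear face x = 0.105), y to its left, z up. Floor 12 mm above the table, side walls (inner faces y = +-0.156) 75 mm high, back panel 121 mm high with a carrying slot
- back_row (a point): centre of the floor of the carrier's back row, for the bottles: x 0.0505, z 0.012 in the carrier's frame, axes as the carrier's. The row is 93 mm deep, x 0.004 to 0.097 (the other row lies beyond a 16 mm high, 8 mm thick rib at the carrier's x = 0); two 6 mm thick ribs of that height at y = +-0.05 part it into three bays centred at y = -0.103, 0 and 0.103, 94 mm or more wide
- front_row (a point): centre of the floor of the front row, for the jars: x -0.044, z 0.012 in the carrier's frame, axes as the carrier's. It is 80 mm deep, x -0.084 to -0.004, with a 16 mm high sill in front (the other row lies beyond a 16 mm high, 8 mm thick rib at the carrier's x = 0); two 6 mm thick ribs at y = +-0.05 part it into three bays centred at y = -0.103, 0 and 0.103, 94 mm or more wide
- front (a joint): drop front of the carrier: aluminium plate 292 x 7 mm reaching 61 mm above its hinge, which runs along the carrier's y at its lower edge. 0 = upright, shut (stop; top 75 mm above the table), 1.15 rad = folded down towards the robot (stop). Stiff (0.1 N m), stays where it is left; 2 to 3 N at the pull moves it. A turnbutton lying across its way blocks it
- front_hinge (a point): point on the hinge line of the drop front, in its middle: x = -0.0945, z = 0.014 in the carrier's frame; axes as the carrier's
- front_pull (a point): centre of the black bar pull in the middle of the drop front's free edge, 78 mm from the hinge line: a cylinder 14 mm thick and 34 mm long along the carrier's y, on a narrow stem; it may be pinched by its two ends from above, and then turns between the fingers. 92 mm above the table when shut, about 46 mm when fully down.
- left_button (a joint): black turnbutton on the front face of the carrier's left post (y = +0.161), a bar 50 x 14 x 9 mm turning about an axis along the carrier's x; tip 42 mm from the pivot. 0 = level, pointing inwards across the drop front (stop), 1.57 = straight up, more = leaning outwards (1.95 at most). Stays where it is left; 1 N at its tip turns it
- left_pivot (a point): pivot of the left turnbutton on the front face of the post: x = -0.0985, y = +0.161, z = 0.050 in the carrier's frame; axes as the carrier's
- left_pin (a point): middle of the finger pin of the left turnbutton, 34 mm from its pivot towards the tip: a round pin 10 mm thick that stands out from the bar towards the robot, from 9 to 22 mm in front of the post; the point lies 14 mm in front of the post
- right_button (a joint): black turnbutton on the front face of the carrier's right post (y = -0.161), a bar 50 x 14 x 9 mm turning about an axis along the carrier's x; tip 42 mm from the pivot. 0 = level, pointing inwards across the drop front (stop), 1.57 = straight up, more = leaning outwards (1.95 at most). Stays where it is left; 1 N at its tip turns it
- right_pivot (a point): pivot of the right turnbutton on the front face of the post: x = -0.0985, y = -0.161, z = 0.050 in the carrier's frame; axes as the carrier's
- right_pin (a point): middle of the finger pin of the right turnbutton, 34 mm from its pivot towards the tip: a round pin 10 mm thick that stands out from the bar towards the robot, from 9 to 22 mm in front of the post; the point lies 14 mm in front of the post
- skin_marker: marker pen, 135 mm long, 12 mm thick, lying on the table; does not belong in the carrier, leave it alone. Origin at the centre of its underside.
- gauze_pack: flat gauze pack, 62 x 75 x 11 mm, lying on the table; does not belong in the carrier, leave it alone. Origin at the centre of its underside.
- steel_cup: small steel cup, 68 mm across, 37 mm high, lying on the table; does not belong in the carrier, leave it alone. Origin at the centre of its underside.
- syringe: 20 ml syringe lying down, 112 mm long, 25 mm high, lying on the table; does not belong in the carrier, leave it alone. Origin at the centre of its underside.
- line_box: small printed carton, 90 x 67 x 20 mm, lying on the table; does not belong in the carrier, leave it alone. Origin at the centre of its underside.
There are look-alikes about, which are no part of the job. What is shaped like the saline_2 but orange is not meant.

How it is judged:
By the outcome, as a careful person would: the job done as asked, in the order asked, and still so for the second after the job is handed in, with the robot touching nothing.
Of saline_1, saline_2, saline_3 only 2 to 3 are there at a start; the rules pass over those that are not, and their reading is None.
Of jar_1, jar_2, jar_3 only 2 to 3 are there at a start; the rules pass over those that are not, and their reading is None.
At some moment in a run one of jar_1, jar_2, jar_3 may be knocked a few centimetres aside while the robot is not near it.
It also fails if it takes over 210 s, if anything falls off the work surface, if the arm or the gripper's body presses on something with over 40 N, if the wrist force passes 120 N, or if a joint passes its speed limit or range.

## Working session

There is one attempt and no reset: what is moved stays moved. The work goes in short steps, each a Python script; the robot and the scene stay as the last script left them, time stands still between calls to the robot, and variables do not carry over. Pictures are saved under pics/ and viewed, at most 14 in all, crops included, and the job is handed in when it is done.

```bash
ls; mkdir -p pics
python3 - <<'E'
from plant import robot
import cv2,numpy as np
for n in("top","side"):
    f=robot.grab_frame(n); np.savez(f"pics/{n}0.npz",**f)
    cv2.imwrite(f"pics/{n}0.png",cv2.resize(f["image"][:,:,::-1],(800,600),interpolation=cv2.INTER_CUBIC))
    print(n,f["fx"],f["fy"],f["cx"],f["cy"],f["dist_coeffs"],(-f["R"].T@f["t"]).round(3),f["R"][2].round(2),(f["range_z"]>0).mean())
s=robot.sense();print(robot.nose_length,s["t"],s["tcp_pos"],s["tcp_rot"],s["opening"])
E
```

```text
pics
top 352.5361271721562 352.5361271721562 254.3189865731345 192.00920923420964 [-0.03028047  0.          0.          0.          0.        ] [ 0.314 -0.047  1.595] [ 0.14  0.   -0.99] 0.9959818522135416
side 419.94686884905065 419.94686884905065 260.06971165826263 190.4965154864181 [-0.01178264  0.          0.          0.          0.        ] [ 0.016 -1.185  0.764] [ 0.38  0.79 -0.47] 0.9580637613932291
0.011 0.1 [0.27427254 0.61621173 0.24137025] [-3.13984530e+00  7.17926962e-05  2.72287125e+00] 0.9995948960484329
```

View pics/top0.png

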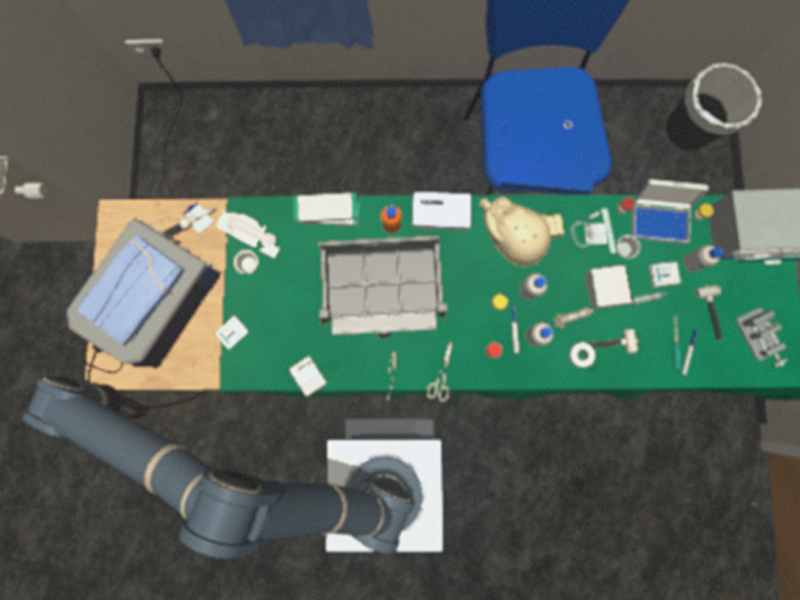

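View pics/side0.png

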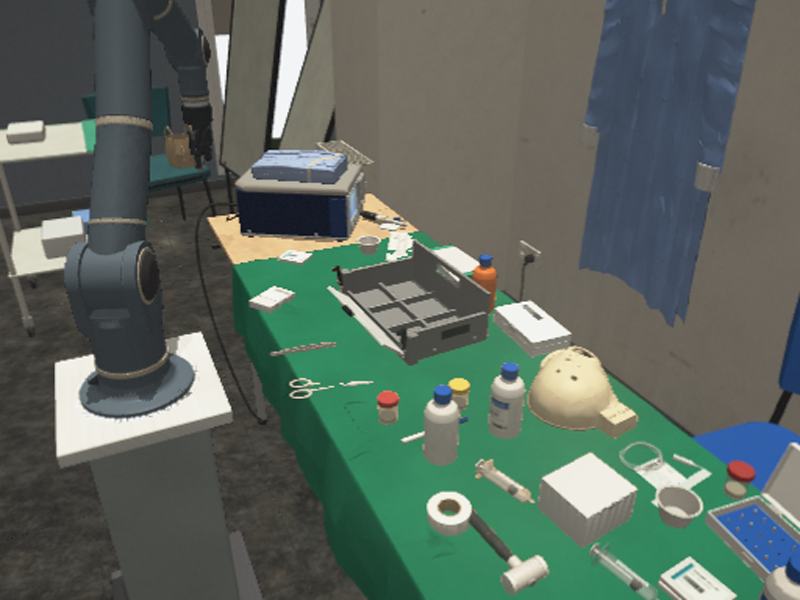

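The top view (800x600) shows these candidates:
- **Saline bottles:** white with blue caps at (536,284) and (542,332). The one at (708,257) is at the far right and stays. The orange look-alike is at (391,217).
- **Jars:** yellow (500,301) and red (494,350). Red (628,205) and yellow (706,211) are at the far right and stay.
- **Carrier:** around (380,285), with its front folded down. The arm hides part of the lower left.

```bash
cat > h.py <<'E'
import cv2,numpy as np
from plant import robot
def K(f): return np.array([[f["fx"],0,f["cx"]],[0,f["fy"],f["cy"]],[0,0,1]],float)
def ray(f,uv):
    p=cv2.undistortPoints(np.array(uv,float).reshape(-1,1,2),K(f),np.array(f["dist_coeffs"])).reshape(-1,2)
    d=np.c_[p,np.ones(len(p))]@f["R"]
    return -f["R"].T@f["t"],d
def plane(f,uv,z):
    c,d=ray(f,uv); return c+d*((z-c[2])/d[:,2])[:,None]
def cloud(f):
    v,u=np.mgrid[0:384,0:512]; c,d=ray(f,np.c_[u.ravel(),v.ravel()])
    return (c+d*f["range_z"].reshape(-1,1)).reshape(384,512,3)
def tri(fs,uvs):
    A=np.zeros((3,3));b=np.zeros(3)
    for f,uv in zip(fs,uvs):
        c,d=ray(f,uv);d=d[0]/np.linalg.norm(d[0]);P=np.eye(3)-np.outer(d,d);A+=P;b+=P@c
    return np.linalg.solve(A,b)
def blobs(f,name,minA=6):
    h=cv2.cvtColor(f["image"],cv2.COLOR_RGB2HSV).astype(int);H,S,V=h[...,0],h[...,1],h[...,2]
    m={"blue":(H>105)&(H<125)&(S>140)&(V>60),"red":((H<7)|(H>173))&(S>130)&(V>80),"yellow":(H>18)&(H<33)&(S>120)&(V>110),
       "orange":(H>=7)&(H<17)&(S>160)&(V>80)}[name]
    n,l,st,c=cv2.connectedComponentsWithStats(m.astype(np.uint8))
    return [(c[i],st[i,4]) for i in range(1,n) if st[i,4]>=minA]
E
python3 - <<'E'
from h import *
F={n:dict(np.load(f"pics/{n}0.npz")) for n in("top","side")}
for col,z in(("blue",.138),("red",.052),("yellow",.052)):
  for n in F:
    f=F[n]; C=cloud(f)
    for c,a in blobs(f,col):
        X=plane(f,[c],z)[0]; r=C[int(round(c[1])),int(round(c[0]))]
        if abs(X[0]-.6)<.4 and abs(X[1])<.9: print(col,n,c.round(1),a,X.round(3),r.round(3))
C=cloud(F["top"]); 
# carrier: high points
for z0,z1 in((.066,.085),(.11,.13),(.005,.02)):
    m=(C[...,2]>z0)&(C[...,2]<z1)&(C[...,0]>.42)&(C[...,0]<.85)&(C[...,1]>-.28)&(C[...,1]<.25)
    P=C[m]; print(z0,len(P),P.min(0).round(3),P.max(0).round(3),cv2.minAreaRect(P[:,:2].astype(np.float32)))
f=F["top"]; c=f["image"][145:225,190:300]
cv2.imwrite("pics/car.png",cv2.resize(c[:,:,::-1],None,fx=7,fy=7,interpolation=cv2.INTER_CUBIC))
E
```

```text
blue top [249.8 135.1] 17 [ 0.774 -0.022  0.138] [ 0.775 -0.023  0.135]
blue top [422.9 142.9] 506 [ 0.737 -0.764  0.138] [ 0.774 -0.827  0.011]
blue top [345.4 180.1] 21 [ 0.577 -0.424  0.138] [ 0.577 -0.423  0.136]
blue top [349.  212.4] 20 [ 0.44  -0.433  0.138] [ 0.442 -0.433  0.137]
blue side [310.4 164.1] 19 [ 0.774 -0.027  0.138] [ 0.773 -0.026  0.138]
blue side [326.  234.4] 41 [ 0.576 -0.428  0.138] [ 0.578 -0.425  0.137]
blue side [283.2 249.8] 59 [ 0.441 -0.439  0.138] [ 0.441 -0.439  0.137]
blue side [480.1 285.2] 1362 [ 0.777 -0.745  0.138] [ 1.219 -0.488 -0.225]
blue side [489.3 345.2] 1138 [ 0.649 -0.871  0.138] [ 0.777 -0.806  0.011]
red top [401.3 130. ] 42 [ 0.823 -0.712  0.052] [ 0.822 -0.708  0.057]
red top [315.8 223.6] 55 [ 0.399 -0.308  0.052] [ 0.398 -0.309  0.052]
red side [247.8 255.1] 112 [ 0.398 -0.317  0.052] [ 0.399 -0.316  0.052]
red side [473.8 301.4] 164 [ 0.818 -0.719  0.052] [ 0.821 -0.717  0.051]
yellow top [319.6 192.8] 69 [ 0.536 -0.329  0.052] [ 0.534 -0.33   0.058]
yellow side [293.7 246.5] 105 [ 0.534 -0.336  0.052] [ 0.534 -0.339  0.052]
0.066 387 [ 0.433 -0.174  0.066] [0.761 0.176 0.085] ((0.5941770076751709, 0.009989753365516663), (0.3233608305454254, 0.3506298065185547), 6.368052005767822)
0.11 195 [ 0.682 -0.152  0.11 ] [0.792 0.175 0.129] ((0.739525556564331, 0.01350770890712738), (0.10061772167682648, 0.32737481594085693), 2.6167373657226562)
0.005 3151 [ 0.42  -0.28   0.005] [0.85  0.249 0.02 ] ((0.6353287100791931, -0.015670686960220337), (0.4294854700565338, 0.5283672213554382), 0.3405792713165283)
```

View pics/car.png

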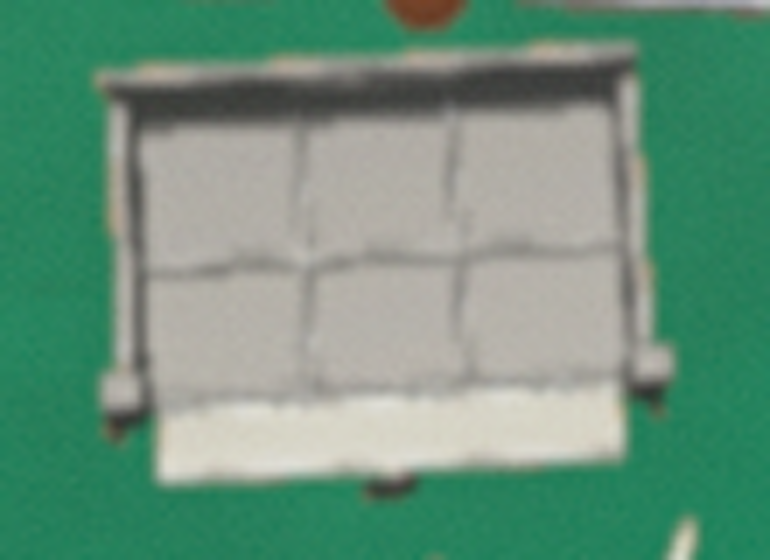

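The crop shows three bays by two, with the plate folded down and the pull at (390,487). Both turnbuttons are up. The carrier is yawed by about 3.5°.

Run:
```python
from h import *
F={n:dict(np.load(f"pics/{n}0.npz")) for n in("top","side")}
f=F["side"]; c=f["image"][150:240,205:325]
cv2.imwrite("pics/carside.png",cv2.resize(c[:,:,::-1],None,fx=6.5,fy=6.5,interpolation=cv2.INTER_CUBIC))
f=F["top"]
g=lambda x,y:[190+(x+.5)/7-.5,145+(y+.5)/7-.5]
print("back",plane(f,[g(97,78),g(637,45)],.121).round(4).tolist())
print("posts outer/front",plane(f,[g(103,405),g(675,375)],.075).round(4).tolist())
C=cloud(f)
for n in F:
    C=cloud(F[n]);m=(C[...,2]>.112)&(C[...,2]<.124)&(abs(C[...,0]-.68)<.07)&(abs(C[...,1])<.2)
    P=C[m];P=P[P[:,0]>0.64];k=cv2.fitLine(P[:,:2].astype(np.float32),cv2.DIST_HUBER,0,.01,.01).ravel();print(n,len(P),k,P[:,1].min(),P[:,1].max(),np.median(P[:,2]))
```

```text
back [[0.6887, 0.1774, 0.121], [0.7078, -0.1542, 0.121]]
posts outer/front [[0.4921, 0.177, 0.075], [0.5093, -0.1781, 0.075]]
top 154 [ 0.04850184 -0.9988231   0.69283396  0.03202106] -0.1519573016329024 0.17496605089528577 0.11899749397652293
side 179 [ 0.04890143 -0.9988036   0.6953511   0.03289947] -0.16007006504897925 0.1778119953371473 0.11801234971289587
```

View pics/carside.png

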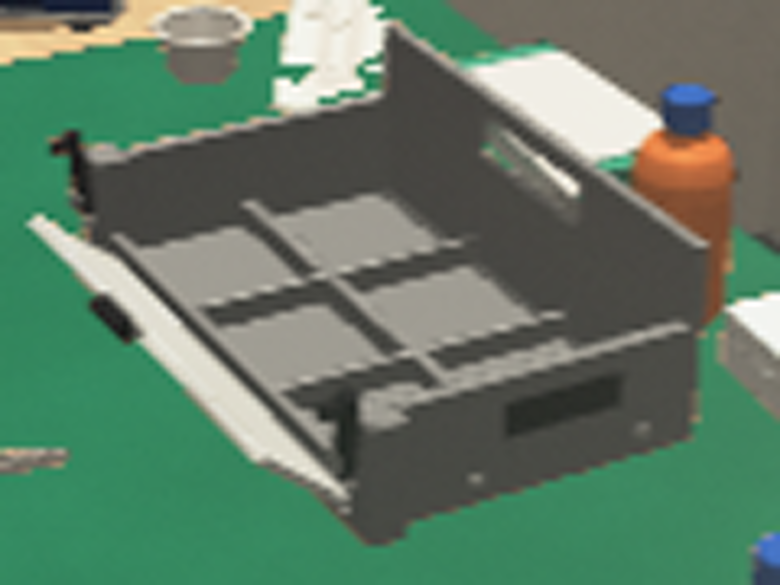

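The carrier's origin is about (0.594, 0.0035) with yaw 0.05, and both buttons point up or slightly outward. I'll move the arm clear, check IK and re-look from there to see whether anything was hidden.

```bash
cat >> h.py <<'E'
CO=np.array([.594,.0035,0]);YAW=.0505
Rc=np.array([[np.cos(YAW),-np.sin(YAW),0],[np.sin(YAW),np.cos(YAW),0],[0,0,1]])
def car(x,y,z): return CO+Rc@np.array([x,y,z])
def ori(yaw): return [np.pi,0,yaw]
def snap(tag):
    F={}
    for n in("top","side"):
        F[n]=f=robot.grab_frame(n); cv2.imwrite(f"pics/{n}_{tag}.png",cv2.resize(f["image"][:,:,::-1],(800,600),interpolation=cv2.INTER_CUBIC))
    return F
def find(F,col,z,near=None,box=(.3,.9,-.55,.5)):
    out={}
    for n,f in F.items():
        out[n]=[plane(f,[c],z)[0].round(4).tolist() for c,a in blobs(f,col) if a<200]
        out[n]=[p for p in out[n] if box[0]<p[0]<box[1] and box[2]<p[1]<box[3]]
        if near is not None and out[n]: out[n]=min(out[n],key=lambda p:np.hypot(p[0]-near[0],p[1]-near[1]))
    return out
def st(m=""):
    s=robot.sense();print(m,"t%.1f"%s["t"],"tcp",np.round(s["tcp_pos"],3),"F",np.round(s["wrist_force"],1),"op %.3f gf %.1f"%(s["opening"],s["gripper_force"]))
E
python3 - <<'E'
from h import *
for y in(YAW,YAW+np.pi,YAW-np.pi):
  for p in([.5765,-.426,.085],[.4405,-.436,.085],[.399,-.312,.04],car(.05,0,.1),car(.05,.1,.25),car(-.1657,0,.05),car(-.12,.17,.06)):
    q=robot.inverse_kinematics(list(p),ori(y)); print(round(y,2),np.round(p,2),None if q is None else np.round(q,2))
s=robot.sense()["tcp_pos"]
robot.move_straight([s[0],s[1],.34],vel=.25)
robot.goto([.45,.15,.38],ori(np.pi+YAW)); st()
robot.goto([.5,-.25,.32],ori(np.pi+YAW)); st()
F=snap("a")
for c,z in(("blue",.138),("red",.052),("yellow",.052)): print(c,find(F,c,z))
E
```

```text
0.05 [ 0.58 -0.43  0.08] [-0.02  0.94  1.06  1.6  -0.89  1.14 -0.27]
0.05 [ 0.44 -0.44  0.08] [ 0.    0.84  1.11  1.85 -0.89  1.04 -0.04]
0.05 [ 0.4  -0.31  0.04] [-0.09  0.67  0.91  2.13 -0.81  0.74 -0.16]
0.05 [0.64 0.01 0.1 ] [-0.5   0.64  0.62  1.77 -0.46  0.89 -1.2 ]
0.05 [0.64 0.11 0.25] [-0.68  0.47  0.64  1.62 -0.3   1.15 -1.48]
0.05 [ 0.43 -0.    0.05] [-0.68  0.46  0.74  2.3  -0.59  0.57 -1.  ]
0.05 [0.47 0.17 0.06] [-0.84  0.47  0.52  2.14 -0.4   0.62 -1.56]
3.19 [ 0.58 -0.43  0.08] [ 0.2   0.76  0.61  1.58 -0.5   0.96  2.59]
3.19 [ 0.44 -0.44  0.08] [ 0.44  0.57  0.38  1.83 -0.28  0.8   2.58]
3.19 [ 0.4  -0.31  0.04] [ 0.77  0.49 -0.24  2.09  0.2   0.58  2.01]
3.19 [0.64 0.01 0.1 ] [-0.17  0.56  0.13  1.75 -0.1   0.84  1.63]
3.19 [0.64 0.11 0.25] [-0.33  0.42  0.14  1.6  -0.06  1.13  1.45]
3.19 [ 0.43 -0.    0.05] [-0.24  0.38  0.19  2.28 -0.14  0.5   1.68]
3.19 [0.47 0.17 0.06] [-0.45  0.43  0.02  2.12 -0.02  0.59  1.21]
-3.09 [ 0.58 -0.43  0.08] [ 0.2   0.76  0.61  1.58 -0.5   0.96  2.59]
-3.09 [ 0.44 -0.44  0.08] [ 0.44  0.57  0.38  1.83 -0.28  0.8   2.58]
-3.09 [ 0.4  -0.31  0.04] [ 0.77  0.49 -0.24  2.09  0.2   0.58  2.01]
-3.09 [0.64 0.01 0.1 ] [-0.17  0.56  0.13  1.75 -0.1   0.84  1.63]
-3.09 [0.64 0.11 0.25] [-0.33  0.42  0.14  1.6  -0.06  1.13  1.45]
-3.09 [ 0.43 -0.    0.05] [-0.24  0.38  0.19  2.28 -0.14  0.5   1.68]
-3.09 [0.47 0.17 0.06] [-0.45  0.43  0.02  2.12 -0.02  0.59  1.21]
 t2.5 tcp [0.45  0.151 0.38 ] F [ 0.8  0.  -0.6] op 0.999 gf 0.0
 t4.0 tcp [ 0.501 -0.248  0.32 ] F [-0.4  0.2  0.1] op 0.996 gf 0.0
blue {'top': [[0.7742, -0.0222, 0.138], [0.5758, -0.4298, 0.138], [0.4405, -0.4332, 0.138]], 'side': [[0.7743, -0.0267, 0.138], [0.5761, -0.4275, 0.138], [0.4408, -0.4392, 0.138]]}
red {'top': [[0.3951, -0.3211, 0.052]], 'side': [[0.3981, -0.3168, 0.052]]}
yellow {'top': [], 'side': [[0.5342, -0.3359, 0.052]]}
```

```bash
cat >> h.py <<'E'
def pick(xy,zg,zup,yaw,pre,strength):
    robot.grip(pre)
    robot.goto([*xy,zup],ori(yaw)); robot.move_straight([*xy,zg],vel=.15,contact_N=15) and st("CONTACT")
    robot.grip(0.,strength=strength); st("grip")
    robot.move_straight([*xy,zup],vel=.15); st("lift")
def place(P,zg,zup,yaw,op,entry=None):
    if entry is not None: robot.goto([*entry[:2],zup],ori(yaw))
    robot.goto([*P[:2],zup],ori(yaw)); robot.move_straight([*P[:2],zg+.012],vel=.15)
    robot.move_straight([*P[:2],zg-.004],vel=.03,contact_N=4); st("down")
    robot.grip(op); robot.sleep(.2)
    robot.move_straight([*P[:2],zup],vel=.2); st("out")
E
python3 - <<'E'
from h import *
B=np.pi+YAW
pick([.576,-.4275],.087,.26,B-.7,1.,40)
st()
place(car(.0525,0,0),.099,.26,B,.93)
robot.goto([.45,-.25,.3],ori(B-.3))
F=snap("b"); print(find(F,"blue",.15)); print(find(F,"red",.052),find(F,"yellow",.052)); st()
E
```

```text
grip t6.8 tcp [ 0.577 -0.427  0.088] F [1.5 2.  5.2] op 0.678 gf 41.8
lift t8.1 tcp [ 0.576 -0.427  0.259] F [-0.5  0.7 -2.6] op 0.668 gf 42.7
 t8.1 tcp [ 0.576 -0.427  0.259] F [-0.5  0.7 -2.6] op 0.668 gf 42.7
down t11.3 tcp [0.647 0.007 0.099] F [-0.7  1.5  3.4] op 0.674 gf 42.0
out t12.8 tcp [0.646 0.006 0.259] F [-0.7 -0.4 -0.6] op 0.932 gf 0.0
{'top': [[0.7704, -0.0229, 0.15], [0.6441, 0.0097, 0.15], [0.4399, -0.4302, 0.15]], 'side': [[0.6428, 0.0041, 0.15], [0.7597, -0.0489, 0.15], [0.4327, -0.4536, 0.15]]}
{'top': [], 'side': [[0.3981, -0.3171, 0.052]]} {'top': [], 'side': [[0.5343, -0.3361, 0.052]]}
 t14.1 tcp [ 0.452 -0.248  0.3  ] F [ 0.2  1.  -1. ] op 0.926 gf 0.0
```

View pics/side_b.png

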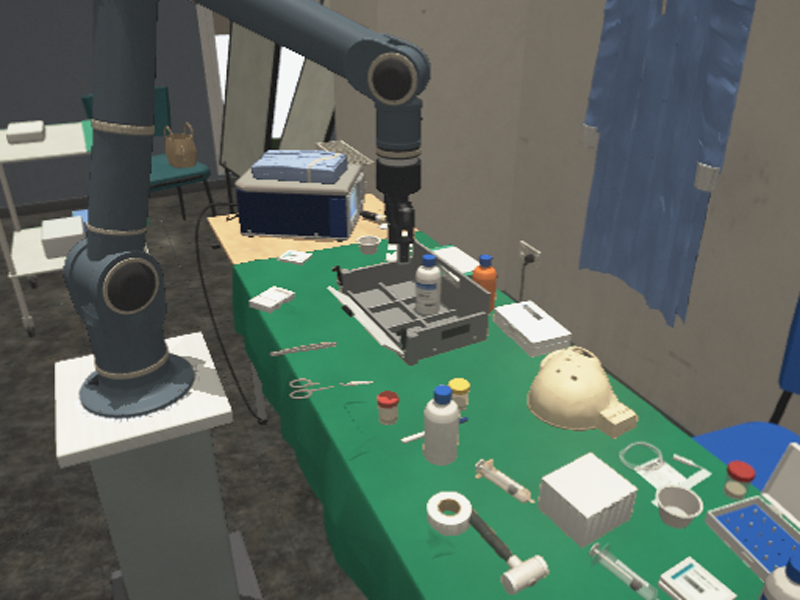

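View pics/top_b.png

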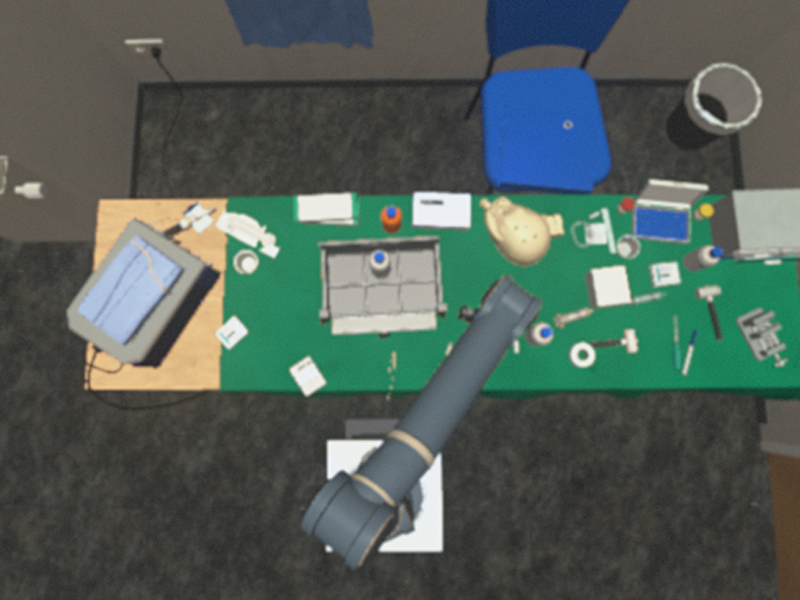

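The first bottle stands in the middle back bay (top view (380,260), side view (428,285)). No bottles or jars are on the left, so the job is two of each. Next is the second bottle.

Run:
```python
from h import *
B=np.pi+YAW
pick([.4405,-.436],.087,.26,B-.7,1.,40)
place(car(.0525,-.103,0),.099,.26,B,.93)
robot.goto([.45,.0,.32],ori(B))
F=snap("c"); print(find(F,"blue",.15)); print(find(F,"red",.052),find(F,"yellow",.052)); st()
```

```text
grip t16.8 tcp [ 0.441 -0.436  0.088] F [1.2 1.6 4.8] op 0.675 gf 41.9
lift t18.1 tcp [ 0.44  -0.435  0.259] F [-1.   0.1 -2.4] op 0.667 gf 42.8
down t21.2 tcp [ 0.652 -0.096  0.1  ] F [-0.2  1.4  3.9] op 0.672 gf 42.1
out t22.7 tcp [ 0.651 -0.096  0.259] F [-0.4  0.7  0.2] op 0.933 gf 0.0
{'top': [[0.7704, -0.0229, 0.15], [0.6488, -0.094, 0.15], [0.6437, 0.0093, 0.15]], 'side': [[0.643, 0.0048, 0.15], [0.7593, -0.0482, 0.15], [0.6506, -0.0993, 0.15]]}
{'top': [[0.3991, -0.3081, 0.052]], 'side': [[0.3981, -0.317, 0.052]]} {'top': [[0.5354, -0.3286, 0.052]], 'side': [[0.5336, -0.3362, 0.052]]}
 t23.7 tcp [ 0.451 -0.     0.32 ] F [-0.6  0.  -0. ] op 0.929 gf 0.0
```

Run:
```python
from h import *
B=np.pi+YAW
pick([.5345,-.3325],.036,.18,B-.5,.9,30)
place(car(-.047,0,0),.048,.18,B,.7,entry=car(-.06,-.2,0))
robot.goto([.45,.05,.32],ori(B))
F=snap("d"); print(find(F,"blue",.15)); print(find(F,"red",.052),find(F,"yellow",.064)); print(car(-.047,0,.064)); st()
```

```text
grip t26.8 tcp [ 0.535 -0.333  0.037] F [0.9 0.6 4.6] op 0.454 gf 29.8
lift t27.9 tcp [ 0.534 -0.332  0.179] F [-0.4 -0.  -1.4] op 0.453 gf 30.2
down t30.7 tcp [0.547 0.002 0.048] F [-0.3  1.2  3.2] op 0.458 gf 30.8
out t32.1 tcp [0.546 0.002 0.179] F [ 0.2  0.5 -1.1] op 0.698 gf 0.0
{'top': [[0.7704, -0.0224, 0.15], [0.6494, -0.094, 0.15], [0.6437, 0.0093, 0.15]], 'side': [[0.6433, 0.0055, 0.15], [0.7593, -0.0482, 0.15], [0.6506, -0.0993, 0.15]]}
{'top': [[0.3993, -0.3086, 0.052]], 'side': [[0.398, -0.3171, 0.052]]} {'top': [[0.545, 0.0055, 0.064]], 'side': [[0.5434, -0.0047, 0.064]]}
[0.54705992 0.00112751 0.064     ]
 t32.9 tcp [0.45  0.05  0.319] F [-0.2 -0.3 -0. ] op 0.703 gf 0.0
```

Run:
```python
from h import *
B=np.pi+YAW
pick([.3987,-.3128],.036,.18,B-.5,.9,30)
place(car(-.047,-.103,0),.048,.18,B,.7,entry=car(-.15,-.2,0))
robot.goto([.35,.35,.32],ori(B+.3))
F=snap("e"); print(find(F,"blue",.15)); print(find(F,"red",.064),find(F,"yellow",.064)); print(car(-.047,-.103,.064)); st()
o=[]
for n,(a,b,c,d) in(("top",(145,225,190,300)),("side",(150,240,205,325))):
    o.append(cv2.resize(F[n]["image"][a:b,c:d,::-1],(600,450) if n=="side" else (600,436),interpolation=cv2.INTER_CUBIC))
cv2.imwrite("pics/e_top.png",o[0]);cv2.imwrite("pics/e_side.png",o[1])
```

```text
grip t36.3 tcp [ 0.399 -0.313  0.037] F [-0.2  2.   5.6] op 0.455 gf 29.7
lift t37.4 tcp [ 0.398 -0.312  0.179] F [ 0.   0.3 -1.8] op 0.453 gf 30.3
down t39.9 tcp [ 0.553 -0.101  0.048] F [-0.   1.4  2.9] op 0.458 gf 30.9
out t41.3 tcp [ 0.551 -0.101  0.179] F [-0.1 -0.3 -1.1] op 0.696 gf 0.0
{'top': [[0.7704, -0.0224, 0.15], [0.6488, -0.094, 0.15], [0.6437, 0.0093, 0.15]], 'side': [[0.643, 0.0048, 0.15], [0.7593, -0.0482, 0.15], [0.6506, -0.0993, 0.15]]}
{'top': [[0.5497, -0.0976, 0.064]], 'side': [[0.548, -0.1069, 0.064]]} {'top': [[0.5453, 0.0052, 0.064]], 'side': [[0.5437, -0.0046, 0.064]]}
[ 0.55225921 -0.10174118  0.064     ]
 t43.2 tcp [0.351 0.349 0.32 ] F [ 0.5  0.8 -0.2] op 0.700 gf 0.0
```

View pics/e_side.png

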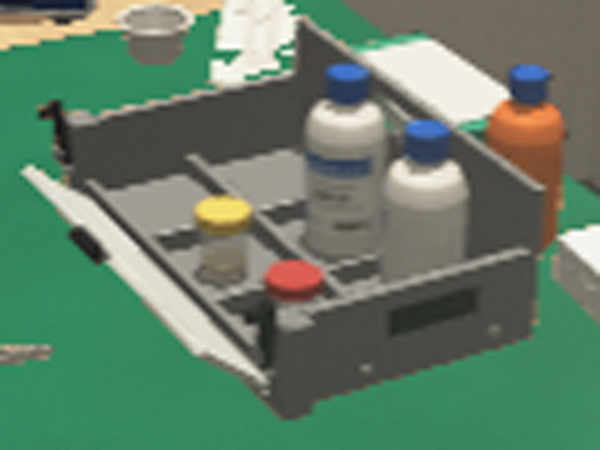

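View pics/e_top.png

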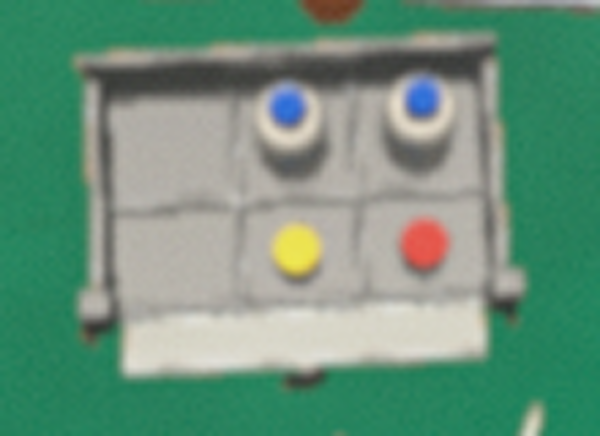

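All four items stand in their bays: bottles at the back (288,105) and (422,98), jars at the front (297,249) and (424,243). Next I'll locate the pull and the pins.

Run:
```python
from h import *
F={n:robot.grab_frame(n) for n in("top","side")}
T=lambda x,y:[190+(x+.5)*110/600-.5,145+(y+.5)*80/436-.5]
S=lambda x,y:[205+(x+.5)/5-.5,150+(y+.5)/5-.5]
def loc(name,t,s):
    X=tri([F["top"],F["side"]],[T(*t),S(*s)]); print(name,X.round(4),"carrier",(Rc.T@(X-CO)).round(4))
loc("pull",(305,378),(88,245)); print(car(-.1657,0,.046))
loc("Lpin",(90,340),(45,112))
loc("Rpin",(513,318),(264,318))
loc("Lback",(80,60),(302,16)); loc("Rback",(495,38),(545,188))
# black pixels per view near pins, blow-up
o=[]
for n,(u,v) in(("top",(206,206)),("top",(284,203)),("side",(214,176)),("side",(258,217))):
    im=F[n]["image"][v-14:v+14,u-14:u+14,::-1]; o.append(cv2.resize(im,(290,290),interpolation=cv2.INTER_NEAREST))
cv2.imwrite("pics/pins.png",np.vstack([np.hstack(o[:2]),np.hstack(o[2:])]))
```

```text
pull [ 0.4428 -0.0018  0.062 ] carrier [-0.1513  0.0023  0.062 ]
[ 0.42851124 -0.00486429  0.046     ]
Lpin [0.473  0.1673 0.0828] carrier [-0.1126  0.1697  0.0828]
Rpin [ 0.4922 -0.1687  0.082 ] carrier [-0.1104 -0.1668  0.082 ]
Lback [0.6906 0.1738 0.1192] carrier [0.1051 0.1652 0.1192]
Rback [ 0.7075 -0.1541  0.1195] carrier [ 0.1054 -0.1632  0.1195]
```

View pics/pins.png

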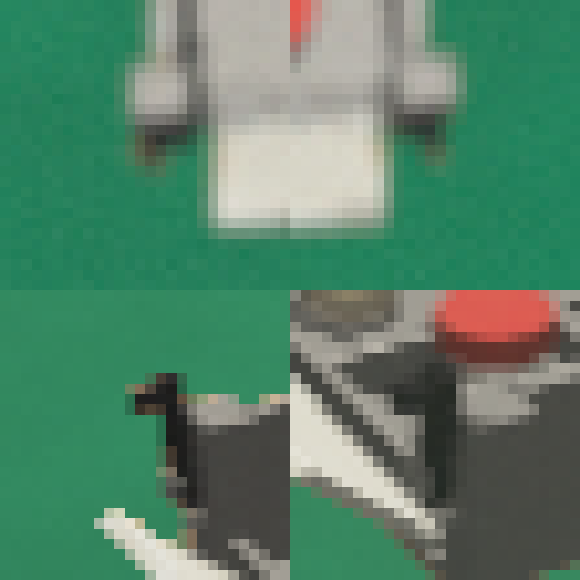

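The pull sits at radius 74 mm and an angle of about 0.87 rad, so the drop front is only part-way down. The pins point slightly outward, at about 1.75 rad. I'll pinch the pull and swing the front up.

Run:
```python
from h import *
B=np.pi+YAW
def P(a,dz=.001): return list(car(-.0945-.078*np.sin(a),.001,.014+.078*np.cos(a)+dz))
a=.87
p=P(a)
robot.grip(.65); robot.goto([p[0],p[1],.2],ori(B)); print(robot.move_straight(p,vel=.08,contact_N=8)); st("at")
robot.grip(0.,strength=20); st("pinch")
if robot.sense()["opening"]>.3:
    for a in np.r_[np.arange(.77,.05,-.1),.03,-.02]:
        r=robot.move_straight(P(a),vel=.06,contact_N=15)
        if r: st("stop %.2f"%a); break
    st("up"); robot.sleep(.3); robot.grip(.6)
    s=robot.sense()["tcp_pos"]; robot.move_straight([s[0],s[1],.22],vel=.15); st("off")
    robot.goto([.35,.35,.32],ori(B+.3))
F=snap("f")
cv2.imwrite("pics/f_side.png",cv2.resize(F["side"]["image"][150:240,205:325,::-1],(600,450),interpolation=cv2.INTER_CUBIC))
```

```text
False
at t46.8 tcp [ 0.44  -0.003  0.066] F [ 0.3  0.6 -0.2] op 0.656 gf 0.0
pinch t47.1 tcp [ 0.44  -0.003  0.065] F [-1.8  1.5  1.9] op 0.390 gf 23.7
up t49.9 tcp [0.502 0.    0.094] F [-2.4  4.9  4.2] op 0.391 gf 24.0
off t51.5 tcp [ 0.501 -0.001  0.219] F [-0.7  0.1  0.8] op 0.604 gf 0.0
```

View pics/f_side.png

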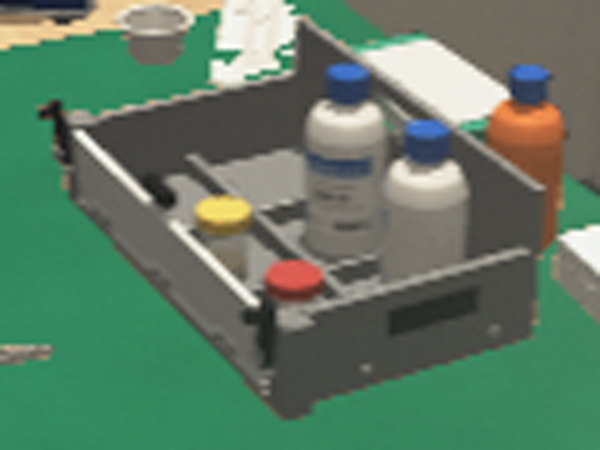

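The front is up, with the pull at (157,190). I'll give it a gentle push to seat it, then turn the buttons down.

Run:
```python
from h import *
B=np.pi+YAW
L=lambda x,y,z:list(car(x,y,z))
robot.grip(0.)
robot.goto(L(-.135,.06,.2),ori(B)); robot.move_straight(L(-.135,.06,.071),vel=.15)
print("seat",robot.move_straight(L(-.098,.06,.071),vel=.04,contact_N=10)); st()
print((Rc.T@(robot.sense()["tcp_pos"]-CO)).round(4))
robot.move_straight(L(-.14,.06,.071),vel=.1); robot.move_straight(L(-.14,.06,.2),vel=.2)
for s in(1,-1):
    y0=.0 if s>0 else -.0
    robot.goto(L(-.119,s*.203,.2),ori(B)); robot.move_straight(L(-.119,s*.203,.083),vel=.15,contact_N=8)
    print("side",robot.move_straight(L(-.119,s*.158,.083),vel=.06,contact_N=12)); st()
    robot.move_straight(L(-.119,s*.175,.09),vel=.1); robot.move_straight(L(-.119,s*.175,.115),vel=.15)
    robot.move_straight(L(-.119,s*.131,.115),vel=.15)
    print("down",robot.move_straight(L(-.119,s*.129,.060),vel=.05,contact_N=8)); st()
    robot.move_straight(L(-.119,s*.129,.2),vel=.2)
robot.goto([.35,.35,.32],ori(B+.3)); st()
F=snap("g")
cv2.imwrite("pics/g_side.png",cv2.resize(F["side"]["image"][150:240,205:325,::-1],(720,540),interpolation=cv2.INTER_CUBIC))
print(find(F,"blue",.15),find(F,"red",.064),find(F,"yellow",.064))
```

```text
seat True
 t56.7 tcp [0.486 0.058 0.07 ] F [0.4 0.2 0.2] op -0.001 gf 0.0
[-0.1049  0.0601  0.0703]
side False
 t60.4 tcp [0.467 0.155 0.083] F [ 0.3  0.2 -0.4] op 0.000 gf 0.0
down True
 t62.2 tcp [0.469 0.125 0.086] F [ 0.3 -3.   1.6] op 0.003 gf 1.8
side False
 t66.0 tcp [ 0.483 -0.16   0.083] F [ 0.6 -0.4 -0.8] op 0.001 gf 0.0
down True
 t67.7 tcp [ 0.482 -0.13   0.089] F [0.2 4.2 3.7] op -0.002 gf 2.9
 t70.2 tcp [0.351 0.349 0.32 ] F [0.2 0.2 0.9] op -0.001 gf 0.0
{'top': [[0.7704, -0.0224, 0.15], [0.6488, -0.094, 0.15], [0.6437, 0.0093, 0.15]], 'side': [[0.643, 0.0048, 0.15], [0.7593, -0.0482, 0.15], [0.6506, -0.0993, 0.15]]} {'top': [[0.5497, -0.0976, 0.064]], 'side': [[0.548, -0.1069, 0.064]]} {'top': [[0.5704, 0.0215, 0.064]], 'side': [[0.5686, 0.0123, 0.064]]}
```

View pics/g_side.png

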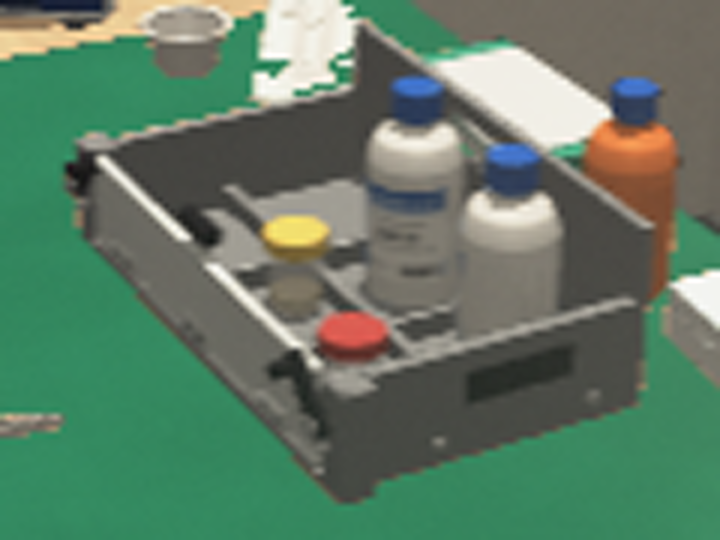

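The yellow jar has been knocked about 3 cm inside its bay but looks upright. The buttons are only part-way down: the contact threshold tripped early. I'll press again with a higher limit, then check the jar's cap height and position.

Run:
```python
from h import *
B=np.pi+YAW
L=lambda x,y,z:list(car(x,y,z))
for s in(1,-1):
    robot.goto(L(-.119,s*.135,.2),ori(B)); robot.move_straight(L(-.119,s*.135,.1),vel=.15,contact_N=10)
    for y,z in((.133,.088),(.129,.077),(.126,.0665),(.126,.063)):
        r=robot.move_straight(L(-.119,s*y,z),vel=.04,contact_N=22)
        if r: break
    st("down %s"%r)
    robot.move_straight(L(-.119,s*.126,.2),vel=.2)
robot.goto([.35,.35,.32],ori(B+.3)); st()
F=snap("h")
cv2.imwrite("pics/h_side.png",cv2.resize(F["side"]["image"][150:240,205:325,::-1],(720,540),interpolation=cv2.INTER_CUBIC))
y=find(F,"yellow",.064);print(y)
print([(Rc.T@(np.array(p)-CO)).round(4) for v in y.values() for p in v])
for n,f in F.items():
    C=cloud(f)
    for col in("yellow","red"):
        for c,a in blobs(f,col):
            X=C[int(round(c[1])),int(round(c[0]))]
            if X[1]>-.2:
                u,v=c.round().astype(int);print(n,col,a,np.round(X,3),C[v-2:v+3,u-2:u+3,2].round(3).mean(0))
```

```text
down False t73.8 tcp [0.469 0.123 0.064] F [-5.8 -0.2 20. ] op 0.002 gf 10.1
down False t78.0 tcp [ 0.482 -0.128  0.065] F [-4.7  2.1 21.1] op -0.000 gf 10.2
 t80.7 tcp [0.351 0.349 0.32 ] F [ 1.  -0.4  0. ] op -0.001 gf 0.0
{'top': [[0.5705, 0.0212, 0.064]], 'side': [[0.5686, 0.0123, 0.064]]}
[array([-0.0226,  0.0189,  0.064 ]), array([-0.0249,  0.0101,  0.064 ])]
top yellow 58 [0.57  0.023 0.063] [0.0656 0.0634 0.0636 0.0642 0.061 ]
top red 48 [ 0.552 -0.096  0.059] [0.0604 0.372  0.0668 0.063  0.0638]
side yellow 62 [0.57  0.012 0.064] [0.0636 0.0612 0.0626 0.0638 0.063 ]
side red 70 [ 0.546 -0.109  0.064] [0.0616 0.0618 0.0628 0.0634 0.0614]
```

View pics/h_side.png

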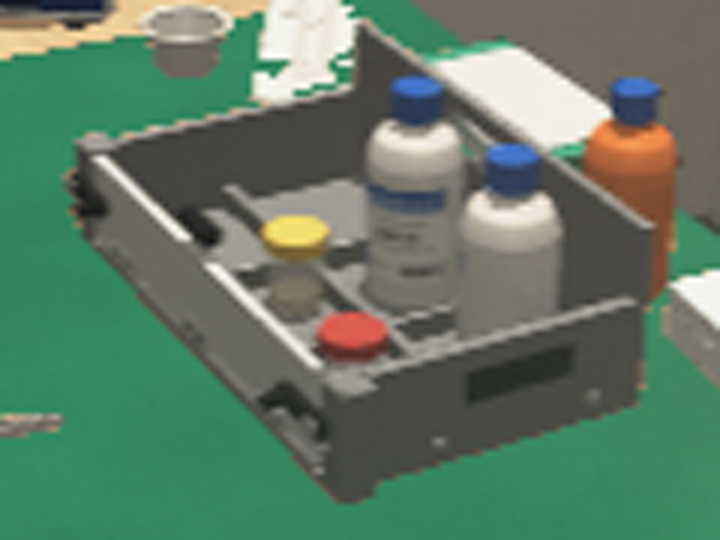

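The right button lies across the front at (290,410), and the left one's pin is level at (90,200). Both presses reached about 20 N against the stop, with the tip at pin-top height. The yellow jar stands upright in the middle front bay, with its cap flat at 64 mm.

```bash
python3 -c "
from h import *
st(); print(robot.close_job())"
```

```text
t80.8 tcp [0.351 0.349 0.32 ] F [ 0.3  0.3 -0.3] op 0.003 gf 0.0
the job is handed in; nothing more can be done
None
```

I packed two bottles in the back row, then two jars in the front row, shut the drop front, turned both buttons down level, and handed the job in at 81 s; the yellow jar got knocked about 3 cm but stayed upright in its bay, and no verdict came back.

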